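# Sort mallet heads by weight into the rack lanes

## Task

Two mallet heads that look alike stand on the bench; each is an empty shell, has an aluminium core or is filled with steel, and only the weight tells which. Lift each one to feel its weight, then set it down in front of the rack lane of its kind (yellow for empty, blue for aluminium core, red for steel) and slide it upright under the lane's lips until it touches the stop, gently enough that the stop keeps its setting. Let both go and leave the mug, screwdriver and offcut as they are.

Things in the scene. Friction and masses are not known exactly. Their poses are not given: they have to be found in the camera images.
- head_a: Green mallet head with a black cap, upright, one of two alike. From below: bright foot 54 mm across, 8 mm thick; dark neck 28 mm across up to 24 mm; green shell, a 58 mm cylinder from 24 to 90 mm (cap included): grip it there. Origin: centre of the foot's underside; z up its axis. Contents unseen; the name tells nothing.
- head_b: Green mallet head with a black cap, upright, one of two alike. From below: bright foot 54 mm across, 8 mm thick; dark neck 28 mm across up to 24 mm; green shell, a 58 mm cylinder from 24 to 90 mm (cap included): grip it there. Origin: centre of the foot's underside; z up its axis. Mass: empty 0.13-0.15 kg, aluminium core 0.31-0.37, steel 0.65-0.80; the two differ in kind.
- rack: Pale wooden rack board, 250 x 345 x 12 mm, fixed on the bench, carrying the three lanes side by side 110 mm apart, in changing order. x is the way heads are slid in, the same as the lanes' x; z up.
- lane_yellow: Yellow lane, for empty-shell heads; fixed. Origin: centre of its mouth, at the underside of its floor plate; x into the lane, z up. Floor top 4 mm above the origin (16 above the bench), bare from x = -70 to 0 mm, 76 mm wide. Yellow rails with inward lips from x = 0 to 135. Under the lips: 64 mm wide, 12 high for the foot; slot between lips 32 mm wide for the neck, flared; lips' top 22 above origin.
- lane_blue: Blue lane, for aluminium-core heads; fixed. Origin: centre of its mouth, at the underside of its floor plate; x into the lane, z up. Floor top 4 mm above the origin (16 above the bench), bare from x = -70 to 0 mm, 76 mm wide. Blue rails with inward lips from x = 0 to 135. Under the lips: 64 mm wide, 12 high for the foot; slot between lips 32 mm wide for the neck, flared; lips' top 22 above origin.
- lane_red: Red lane, for steel-filled heads; fixed. Origin: centre of its mouth, at the underside of its floor plate; x into the lane, z up. Floor top 4 mm above the origin (16 above the bench), bare from x = -70 to 0 mm, 76 mm wide. Red rails with inward lips from x = 0 to 135. Under the lips: 64 mm wide, 12 high for the foot; slot between lips 32 mm wide for the neck, flared; lips' top 22 above origin.
- face_yellow (a point): Centre of the front face of the yellow lane's stop, a dark steel block in the slot, 26 mm wide, 23 to 71 mm above the lane's origin, yellow button on top to 81. Axes as the lane's; it stands 95 to 115 mm inside the mouth, differently each time. A head is home when its shell touches it: head axis 29 mm before the face. Friction holds it; it slips above about 8 N.
- face_blue (a point): Centre of the front face of the blue lane's stop, a dark steel block in the slot, 26 mm wide, 23 to 71 mm above the lane's origin, blue button on top to 81. Axes as the lane's; it stands 95 to 115 mm inside the mouth, differently each time. A head is home when its shell touches it: head axis 29 mm before the face. Friction holds it; it slips above about 8 N.
- face_red (a point): Centre of the front face of the red lane's stop, a dark steel block in the slot, 26 mm wide, 23 to 71 mm above the lane's origin, red button on top to 81. Axes as the lane's; it stands 95 to 115 mm inside the mouth, differently each time. A head is home when its shell touches it: head axis 29 mm before the face. Friction holds it; it slips above about 8 N.
- mug: White mug, 80 mm across, 95 mm tall; origin at the centre of its underside. Leave it alone.
- screwdriver: Screwdriver with a red handle lying on the bench; origin under its middle, x along it to the tip. Leave it alone.
- offcut: Dark wood offcut, 45 x 120 x 35 mm, lying between robot and rack; origin at the centre of its underside, y along its length. Leave it alone.

How it is judged:
By the outcome, as a careful person would: the job done as asked, in the order asked, and still so for the second after the job is handed in, with the robot touching nothing.
It also fails if it takes over 72 s, if anything falls off the work surface, if the arm or the gripper's body presses on something with over 40 N, if the wrist force passes 120 N, or if a joint passes its speed limit or range.

## Robot

A 7-joint arm with a two-finger parallel gripper is mounted at the origin on the work surface. World frame = base frame: x ahead of the robot, y to its left, z up, the work surface at z = 0. Lengths are in m, angles in rad, forces in N, time in s.
With the tool pointing down it reaches from about 0.375 to 0.925 m from the base axis. Payload 3.1 kg.
Tool frame: the origin (TCP) lies between the finger pads; the fingertips stand ctrl.tip_reach ahead of it and the grasp point (between the pads) is the TCP (ctrl.tip_reach is the distance from the TCP to the fingertips, in m); z points along the fingers, x is the direction in which the jaws open and shut, and the axes are right-handed (so a half turn about z gives the same grasp; the last joint's range is limited). The gripper opens to 85 mm and grips with 20 to 120 N. Pads are 22 mm wide; open, the fingers measure 114 mm over their backs; the gripper's body (76 mm by 85 mm) begins 54 mm behind the grasp point. The pads swing forward as they close: fully open they stand 13 mm farther back than shut.
Start: joints at [1.24, 0.383, 0.044, 1.598, -0.018, 1.161, -0.05], TCP at [0.15, -0.632, 0.25] pointing down, gripper open.
Joint ranges: [-2.61, 2.61], [-0.41, 2.15], [-1.48, 1.57], [0, 2.5], [-1.57, 4.71], [0.05, 1.97], [-2.85, 2.85]. Speed limits (rad/s): [2.79, 2.79, 3.14, 3.14, 3.14, 3.14, 3.14].

## Interface

Orientations are given as a 3x3 rotation matrix whose columns are the frame's x, y, z axes.
In Python, from cell import ctrl, read_camera, finish_job gives the robot as it stands.
- The arm moves only by the tool play_rows, never from a script. Its argument "commands" is a list that holds one entry, the list of rows, each a list of 7 numbers: the shift along the tool's x, y, z in cm, then the turn, a rotation vector about the tool's x, y, z in rad, then the finger opening in cm, from 0 to 8.54. In form: [[[x, y, z, wx, wy, wz, jaw], ...]]. A call has exactly 5 rows; each row is the pose to reach, as a shift and turn from the pose commanded when the call began, along the tool's axes at that moment; what a row does not reach only later rows make up. A row lasts 1/8 s, in which the tool goes at most 62.5 mm and 10.7 degrees, less where a joint would pass 70% of its speed; a pose out of reach is approached as far as the arm can. A call with a gripper value outside its range is refused whole. The fingers move at their own pace and stop on an object; the grip force is fixed at half the most. Time passes only in rows, so rows that repeat a pose let the fingers close, or fill a call up. It gives the time, the measured TCP pose, the force and the opening at its end, in the units of the state.
- ctrl.get_obs(): the state, without advancing time (a new reading comes with each control period).
- read_camera(name): name is "scene" or "top" or "wrist"; returns a dict with "pixels" (480x640x3 uint8, red, green, blue), "fx", "fy", "cx", "cy" (pixels), "dist" ([k1, k2, p1, p2, k3] as OpenCV has them; the pictures are not rectified), "camera_from_world" (4x4, takes a point from world to camera coordinates). Camera axes: x right, y down, z forward; pixel columns grow to the right and rows downward; lengths in m; the calibration is good to about 2 mm. A picture is of the moment at which its call begins. There is no depth.
- finish_job(): hands the job in, once; it reports no verdict.
The state is a dict: "clock": time; "joints": joint angles; "joint_vel": joint speeds; "tau": joint torques, N m; "eef_pos": TCP position; "eef_rot": TCP orientation; "force": force on the tool from outside, world axes, zero at the start; "moment": the same for the moment, N m; "width": opening from 0.0 (shut) to 1.0 (fully open).
Only numpy, scipy, OpenCV 4.12 (cv2) and the standard library are available. Lean on these libraries where they do the work, as an engineer would, in place of code of your own. Each camera call takes 0.05 s, during which the arm holds its last target. There are 200 camera calls.

## Working session

There is one attempt and no reset: what is moved stays moved. The work goes in short steps, Python scripts to look and compute and a tool call to move; the robot and the scene stay as the last step left them, time stands still between calls to the robot, and variables do not carry over. Pictures are saved under pics/ and viewed, on a budget of 10 in all, crops included, one or two more only if the job needs it, and the job is handed in when it is done.

Besides the shell and the picture viewer there is one more tool, called after ">>>" as a command line: name --argument value ..., lists and objects as JSON in quotes. play_rows: Moves the arm, as the interface text tells. Its arguments: {"type":"object","properties":{"commands":{"type":"array"}},"required":["commands"]}

```bash
ls; mkdir -p pics; cat > h.py <<'E'
import numpy as np, cv2
from cell import ctrl, read_camera, finish_job
def ray(c,uv):
    K=np.array([[c["fx"],0,c["cx"]],[0,c["fy"],c["cy"]],[0,0,1.]])
    p=cv2.undistortPoints(np.array(uv,float).reshape(-1,1,2),K,np.array(c["dist"],float)).reshape(-1,2)
    T=np.array(c["camera_from_world"]);R=T[:3,:3];o=-R.T@T[:3,3]
    return o,np.c_[p,np.ones(len(p))]@R
def onz(c,uv,z):
    o,d=ray(c,uv); return o+d*((z-o[2])/d[:,2])[:,None]
def proj(c,P):
    K=np.array([[c["fx"],0,c["cx"]],[0,c["fy"],c["cy"]],[0,0,1.]]);T=np.array(c["camera_from_world"])
    return cv2.projectPoints(np.array(P,float).reshape(-1,3),cv2.Rodrigues(T[:3,:3])[0],T[:3,3],K,np.array(c["dist"],float))[0].reshape(-1,2)
def save(c,n): cv2.imwrite("pics/"+n,cv2.cvtColor(c["pixels"],cv2.COLOR_RGB2BGR))
E
python3 - <<'E'
from h import *
import pickle
for n in("top","scene"):
    c=read_camera(n);save(c,n+"1.png");pickle.dump(c,open(n+".pkl","wb"))
    T=np.array(c["camera_from_world"]);print(n,c["fx"],-T[:3,:3].T@T[:3,3],T[2,:3])
o=ctrl.get_obs();print(o,ctrl.tip_reach)
E
```

```text
pics
top 489.45890116989267 [0.4453405  0.01266052 1.16613491] [ 0.05361323 -0.00322668 -0.99855656]
scene 475.2373124296563 [ 1.19243277 -0.25048416  0.56616291] [-0.76126001  0.298328   -0.57574612]
{'clock': 0.1, 'joints': array([ 1.24016815,  0.38377498,  0.04384837,  1.59941742, -0.01790409,
        1.16121259, -0.04992099]), 'joint_vel': array([-0.00238205, -0.00231751, -0.00058955, -0.0028067 , -0.00041457,
        0.00067135,  0.00055154]), 'tau': array([ 2.46339398e-03, -4.34728324e+01,  1.02918819e+00, -2.50456828e+01,
        1.08682769e-02,  5.42817419e-03, -1.73818719e-07]), 'eef_pos': array([ 0.14978206, -0.63167118,  0.24899865]), 'eef_rot': array([[ 2.30774573e-01, -9.73007004e-01, -6.82494262e-04],
       [-9.73004243e-01, -2.30775547e-01,  2.32146908e-03],
       [-2.41630866e-03,  1.28333777e-04, -9.99997072e-01]]), 'force': array([ 0.60354268,  0.29606977, -0.43173349]), 'moment': array([-0.06223324, -0.00698546, -0.02556432]), 'width': 0.9981285013758662} 0.019
```

View pics/top1.png

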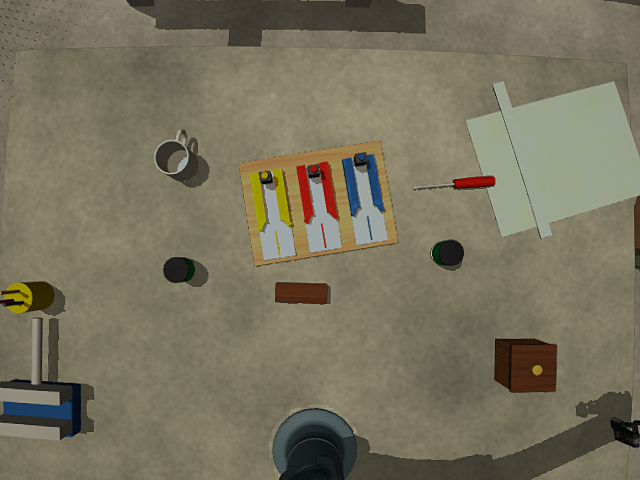

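View pics/scene1.png

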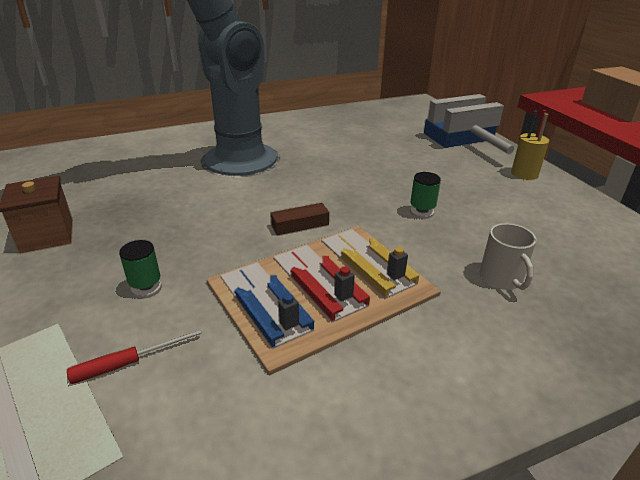

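The top view shows heads at about (179,270) and (447,253). The rack has yellow, red and blue lanes from left to right, with their mouths toward the robot. The offcut is at (302,293), the mug at (173,157) and the screwdriver at (455,184). The scene view agrees.

```bash
python3 - <<'E'
from h import *
import pickle
c=pickle.load(open("top.pkl","rb"));s=pickle.load(open("scene.pkl","rb"))
im=c["pixels"];hsv=cv2.cvtColor(im,cv2.COLOR_RGB2HSV)
def comps(m,amin):
    n,l,st,ce=cv2.connectedComponentsWithStats(m.astype(np.uint8)); return [(st[i],ce[i],l==i) for i in range(1,n) if st[i][4]>=amin]
def pts(m): y,x=np.nonzero(m); return np.c_[x,y]
# board
sub=np.zeros(im.shape[:2],bool);sub[135:272,230:405]=1
H,S,V=[hsv[...,i].astype(int) for i in range(3)]
wood=sub&(H>8)&(H<22)&(S>70)&(V>110)
w=max(comps(wood,50),key=lambda t:t[0][4])[2]
P=onz(c,pts(w),.012)[:,:2]; r=cv2.minAreaRect((P*1000).astype(np.float32));print("board",r);print(cv2.boxPoints(r))
for n,lo,hi in(("yellow",23,34),("red",-1,6),("blue",100,125)):
    m=sub&(((H>=lo)&(H<=hi))|((n=="red")&(H>174)))&(S>120)&(V>60)
    for st,ce,mm in comps(m,6):
        Q=onz(c,pts(mm),.034)[:,:2]*1000;r=cv2.minAreaRect(Q.astype(np.float32))
        print(n,st,ce.round(1),"rect@34",np.round(r[0],1),np.round(r[1],1),round(r[2],1))
        if st[4]<80: print("   @16",onz(c,[ce],.016)[0].round(4),"@93",onz(c,[ce],.093)[0].round(4))
# heads in both views: green mask
for nm,cc in(("top",c),("scene",s)):
    h=cv2.cvtColor(cc["pixels"],cv2.COLOR_RGB2HSV).astype(int)
    g=(h[...,0]>45)&(h[...,0]<85)&(h[...,1]>120)&(h[...,2]>25)
    for st,ce,mm in comps(g,60): print(nm,"green",st,ce.round(1))
blk=(V<45)
for st,ce,mm in comps(blk,150):
    if 150<st[0]<470 and 140<st[1]<290:
        e=cv2.minEnclosingCircle(pts(mm).astype(np.float32));print("dark",st,ce.round(1),e,onz(c,[ce],.09)[0].round(4),onz(c,[e[0]],.09)[0].round(4))
E
```

```text
board ((686.5924682617188, 20.595367431640625), (51.94804763793945, 345.361328125), 9.725027084350586)
[[ 631.8225   186.40704]
 [ 690.1609  -153.99136]
 [ 741.3624  -145.21631]
 [ 683.02405  195.1821 ]]
yellow [377 160   7   8  30] [380.4 164. ] rect@34 [ 679.  -141.9] [16.7 14.2] 1.4
   @16 [ 0.6815 -0.1454  0.016 ] @93 [ 0.6656 -0.1348  0.093 ]
yellow [331 165  12   4  23] [335.9 166.7] rect@34 [668.4 -39.5] [25.9  7.1] 86.0
   @16 [ 0.6727 -0.0391  0.016 ] @93 [ 0.6575 -0.0357  0.093 ]
yellow [272 168  20  59 515] [281.6 196.9] rect@34 [594.8  87.6] [138.2  23.9] 11.1
yellow [261 171   7   8  39] [264.  174.8] rect@34 [647.3 129.3] [15.1 14.9] 46.0
   @16 [0.6498 0.1312 0.016 ] @93 [0.6361 0.1233 0.093 ]
yellow [249 172  18  59 562] [257.9 200. ] rect@34 [585.5 141.5] [137.5  24.8] 9.8
yellow [241 175   7   2  11] [243.5 175.4] rect@34 [644.2 176.2] [ 2.4 14.1] 0.9
   @16 [0.6477 0.1801 0.016 ] @93 [0.6341 0.1689 0.093 ]
yellow [379 176   8   2  14] [382.6 176.6] rect@34 [ 648.3 -148. ] [ 2.4 16.5] 1.4
   @16 [ 0.6513 -0.1507  0.016 ] @93 [ 0.6375 -0.1398  0.093 ]
yellow [338 181
[... 4881 characters left out ...]
10.7
blue [342 158  18  58 504] [350.7 185.2] rect@34 [623.2 -74.5] [134.3  21.9] 10.5
blue [370 231   2   9  10] [370.4 235.1] rect@34 [ 510.4 -120.9] [18.7  2.3] 12.1
   @16 [ 0.5113 -0.1233  0.016 ] @93 [ 0.5069 -0.1142  0.093 ]
top green [432 241  12  24 137] [436.8 252.9]
top green [185 260  10  22 106] [189.8 270.3]
scene green [411 181  28  29 549] [424.4 195.7]
scene green [121 249  39  40 875] [141.9 271.5]
dark [432 240  32  26 634] [448.1 252.9] ((447.5, 252.875), 15.645087242126465) [ 0.471  -0.2884  0.09  ] [ 0.4709 -0.287   0.09  ]
dark [164 257  31  26 646] [178.8 269.3] ((178.87689208984375, 269.1930236816406), 15.456589698791504) [0.4231 0.3074 0.09  ] [0.4234 0.3072 0.09  ]
```

```bash
cat >> h.py <<'E'
def delta(P,yaw=None):
    """cm in tool axes to reach world P (m), and turn about tool z so tool x has world angle yaw (deg)"""
    o=ctrl.get_obs();R=o["eef_rot"];d=R.T@(np.array(P)-o["eef_pos"])*100
    a=np.degrees(np.arctan2(R[1,0],R[0,0]))
    print("t",round(o["clock"],2),"pos",o["eef_pos"].round(4),"yaw",a.round(2),"tilt",R[:2,2].round(4),"F",o["force"].round(2),"w",round(o["width"]*85,1))
    print("  delta cm",d.round(2),"wz",None if yaw is None else round(np.radians(a-yaw),4))
E
python3 - <<'E'
from h import *
import pickle
s=pickle.load(open("scene.pkl","rb"));c=pickle.load(open("top.pkl","rb"))
print(onz(c,[[450.2,252.7],[177.2,269.5]],.09))
R,_=s["camera_from_world"],0
for X in onz(c,[[450.2,252.7],[177.2,269.5]],.09)[:,:2]:
    P=[[X[0]+.029*np.cos(t),X[1]+.029*np.sin(t),z] for z in(.024,.09) for t in np.linspace(0,6.28,40)]
    q=proj(s,P);print("pred shell bbox",q.min(0),q.max(0), "low ring",q[:40].min(0),q[:40].max(0))
d=s["pixels"].max(2)
h=cv2.cvtColor(s["pixels"],cv2.COLOR_RGB2HSV).astype(int)
for x0,y0 in((121,249),(411,181)):
    sub=(d<70)|((h[...,0]>45)&(h[...,0]<85)&(h[...,1]>120)&(h[...,2]>25))
    w=sub[y0-20:y0+50,x0-12:x0+52];n,l,st,ce=cv2.connectedComponentsWithStats(w.astype(np.uint8));i=1+np.argmax(st[1:,4]);print("meas",st[i]+[x0-12,y0-20,0,0,0])
delta([0.471,-0.293,0.16],-79.9)
E
```

```text
[[ 0.4713926  -0.29315136  0.09      ]
 [ 0.4226267   0.31098492  0.09      ]]
pred shell bbox [118.83944438 238.18365894] [160.53029409 288.10313666] low ring [127.32108824 267.57891407] [160.53029409 288.10313666]
pred shell bbox [407.56350913 171.74500316] [438.19845685 210.76122049] low ring [407.56350913 197.61154148] [433.64219675 210.76122049]
meas [ 119  240   41   50 1546]
meas [411 172  30  41 953]
t 0.1 pos [ 0.1498 -0.6317  0.249 ] yaw -76.66 tilt [-0.0007  0.0023] F [ 0.6   0.3  -0.43] w 84.8
  delta cm [-25.52 -39.07   8.96] wz 0.0566
```

>>> play_rows --commands '[[[-3.2, -4.9, 0.5, 0, 0, 0.02, 8.5], [-6.4, -9.8, 1, 0, 0, 0.04, 8.5], [-9.6, -14.6, 1.5, 0, 0, 0.057, 8.5], [-12.8, -19.5, 2, 0, 0, 0.057, 8.5], [-16, -24.4, 2.5, 0, 0, 0.057, 8.5]]]'

```text
clock: 0.72
eef_pos: [0.3512, -0.4187, 0.2247]
eef_rot: [[0.175, -0.985, -0.0], [-0.985, -0.175, 0.0], [-0.0, 0.0, -1.0]]
force: [1.6, 0.0, 0.5]
width: 0.998
```

```bash
python3 -c "
from h import *
delta([0.471,-0.293,0.16],-79.9)"
```

```text
t 0.72 pos [ 0.3512 -0.4187  0.2247] yaw -79.94 tilt [-0.0004  0.0004] F [1.61 0.02 0.46] w 84.8
  delta cm [-10.28 -13.99   6.47] wz -0.0006
```

>>> play_rows --commands '[[[-3, -4, 1, 0, 0, 0, 8.5], [-6, -8, 2, 0, 0, 0, 8.5], [-9, -12, 2.5, 0, 0, 0, 8.5], [-9.5, -13.5, 2.5, 0, 0, 0, 8.5], [-9.5, -13.5, 2.5, 0, 0, 0, 8.5]]]'

```text
clock: 1.35
eef_pos: [0.4675, -0.3026, 0.2001]
eef_rot: [[0.178, -0.984, -0.0], [-0.984, -0.178, 0.0], [-0.0, 0.0, -1.0]]
force: [0.3, -0.5, -0.3]
width: 0.999
```

```bash
python3 -c "
from h import *
delta([0.471,-0.293,0.052],-79.9)
c=read_camera('wrist');save(c,'w1.png')
print(proj(c,[[.4714,-.2932,.09]]))
T=np.array(c['camera_from_world']);print(-T[:3,:3].T@T[:3,3],T[:3,:3])
"
```

```text
t 1.35 pos [ 0.4675 -0.3026  0.2001] yaw -79.77 tilt [-0.0002  0.0002] F [ 0.34 -0.5  -0.32] w 85.0
  delta cm [-0.88 -0.52 14.81] wz 0.0022
[[308.49243946 240.91025357]]
[ 0.53055576 -0.290636    0.32259974] [[ 1.78178311e-01 -9.83997844e-01 -8.55716236e-04]
 [-9.50702799e-01 -1.72373556e-01  2.57781971e-01]
 [-2.53804407e-01 -4.51176244e-02 -9.66202734e-01]]
```

View pics/w1.png

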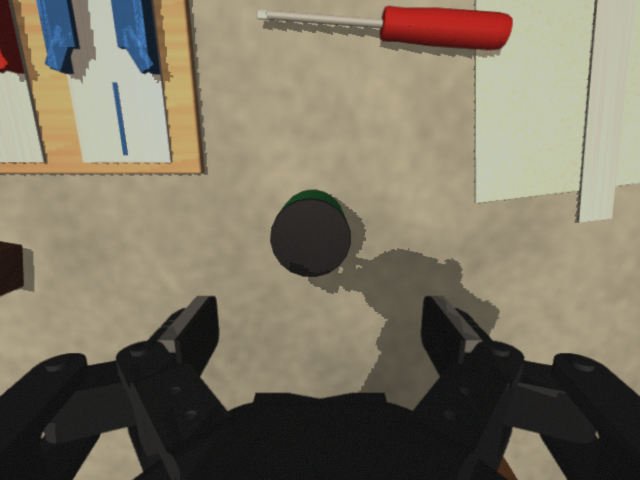

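The wrist view shows the cap centred near (311,236), so the head is at about (0.475,-0.2945). I'm descending on it.

>>> play_rows --commands '[[[-0.7, -0.85, 4, 0, 0, 0, 8.5], [-0.7, -0.85, 8, 0, 0, 0, 8.5], [-0.7, -0.85, 12, 0, 0, 0, 8.5], [-0.7, -0.85, 14.8, 0, 0, 0, 8.5], [-0.7, -0.85, 14.8, 0, 0, 0, 8.5]]]'

```text
clock: 2.02
eef_pos: [0.4698, -0.2963, 0.0499]
eef_rot: [[0.171, -0.985, -0.006], [-0.985, -0.171, 0.002], [-0.003, 0.006, -1.0]]
force: [-0.5, 0.2, 0.5]
width: 0.995
```

>>> play_rows --commands '[[[0, 0, 0, 0, 0, 0, 5], [0, 0, 0, 0, 0, 0, 5], [0, 0, 0, 0, 0, 0, 5], [0, 0, 0, 0, 0, 0, 5], [0, 0, 0, 0, 0, 0, 5]]]'

```text
clock: 2.65
eef_pos: [0.475, -0.2959, 0.0544]
eef_rot: [[0.175, -0.985, 0.002], [-0.985, -0.175, -0.002], [0.002, -0.002, -1.0]]
force: [-0.5, 1.1, 6.3]
width: 0.658
```

>>> play_rows --commands '[[[0, 0, -1, 0, 0, 0, 5], [0, 0, -3, 0, 0, 0, 5], [0, 0, -6, 0, 0, 0, 5], [0, 0, -6, 0, 0, 0, 5], [0, 0, -6, 0, 0, 0, 5]]]'

```text
clock: 3.28
eef_pos: [0.473, -0.2945, 0.1114]
eef_rot: [[0.175, -0.985, -0.001], [-0.985, -0.175, 0.001], [-0.001, 0.001, -1.0]]
force: [0.4, 0.1, -3.8]
width: 0.658
```

>>> play_rows --commands '[[[0, 0, 0, 0, 0, 0, 5], [0, 0, 0, 0, 0, 0, 5], [0, 0, 0, 0, 0, 0, 5], [0, 0, 0, 0, 0, 0, 5], [0, 0, 0, 0, 0, 0, 5]]]'

```text
clock: 3.9
eef_pos: [0.474, -0.295, 0.1123]
eef_rot: [[0.175, -0.985, 0.0], [-0.985, -0.175, 0.0], [0.0, -0.0, -1.0]]
force: [0.1, 0.3, -2.9]
width: 0.653
```

```bash
python3 -c "
from h import *
for i in range(4): read_camera('wrist');print(ctrl.get_obs()['force'].round(2))
delta([0.49,-0.126,0.16],-79.9)
c=read_camera('wrist');save(c,'w2.png')
"
```

```text
[ 0.54  0.99 -3.49]
[-0.79 -0.3  -3.09]
[ 0.18 -0.58 -4.52]
[-0.12  0.02 -3.01]
t 4.1 pos [ 0.474  -0.295   0.1124] yaw -79.92 tilt [ 0.0001 -0.0001] F [-0.12  0.02 -3.01] w 56.0
  delta cm [-16.35  -4.53  -4.77] wz -0.0004
```

View pics/w2.png

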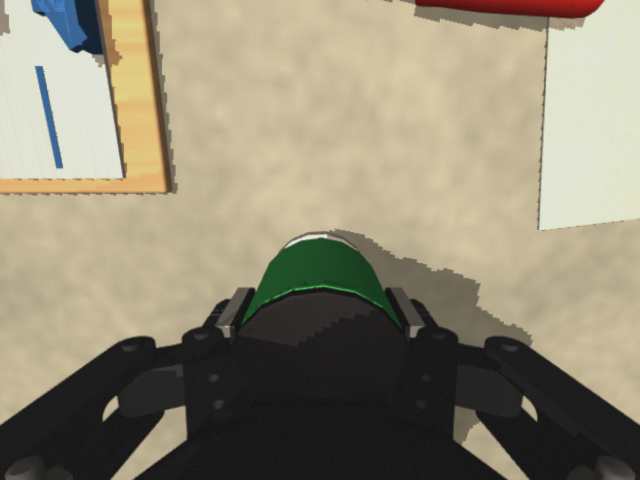

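Weight is about 3.4 N, so this is the aluminium head and goes in the blue lane. The view shows the head held upright between the pads. I'm moving to hover in front of the blue lane and measuring it from close by.

>>> play_rows --commands '[[[-4, -1.7, -1.3, 0, 0, 0, 5], [-8, -3.4, -1.3, 0, 0, 0, 5], [-12, -5.1, -1.3, 0, 0, 0, 5], [-16.3, -6.9, -1.3, 0, 0, 0, 5], [-16.3, -6.9, -1.3, 0, 0, 0, 5]]]'

```text
clock: 4.78
eef_pos: [0.5149, -0.1159, 0.1258]
eef_rot: [[0.184, -0.983, 0.002], [-0.983, -0.184, 0.003], [-0.003, -0.002, -1.0]]
force: [0.1, -0.3, -3.3]
width: 0.651
```

```bash
python3 -c "
from h import *
delta([0.5275,-0.1193,0.125],-79.9)
c=read_camera('wrist');save(c,'w3.png')
u=np.array([.9845,.1754]);m=np.array([.562,-.1132])
print(proj(c,[[*m,.034],[*m,.016],[*(m-.05*u),.016]]))
import pickle;pickle.dump(c,open('w3.pkl','wb'))
"
```

```text
t 4.78 pos [ 0.5149 -0.1159  0.1258] yaw -79.38 tilt [0.0018 0.0032] F [ 0.12 -0.3  -3.28] w 55.3
  delta cm [ 0.56 -1.18  0.08] wz 0.0092
[[330.84361349 184.12009052]
 [330.07894313 181.96660861]
 [328.83287559 253.24164956]]
```

View pics/w3.png

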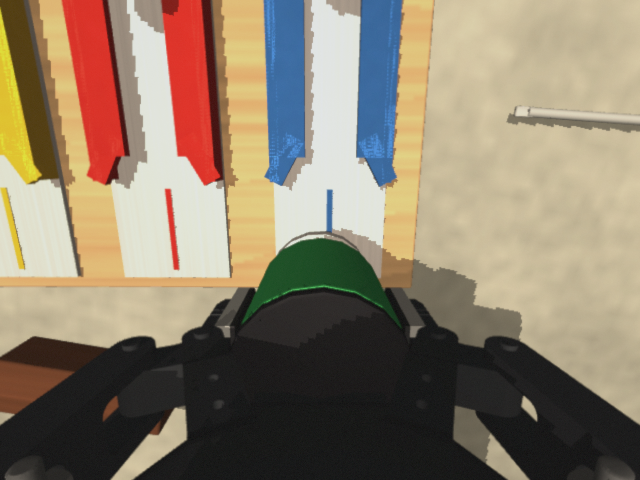

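The view shows the blue stripe at column 330, the lip ends at row 185, and the inner lips at columns 305 and 358. This matches the predicted mouth position of (331,184).

```bash
cat >> h.py <<'E'
def lane(c,lo,hi,rows,cols,zt=.034):
    """lane centre line from inner lip edges: returns points on z=.034 (midpoints), slot widths"""
    h=cv2.cvtColor(c["pixels"],cv2.COLOR_RGB2HSV).astype(int)
    m=(h[...,1]>110)&(h[...,2]>50)&((h[...,0]>=lo)&(h[...,0]<=hi)|((lo<0)&(h[...,0]>174)))
    out=[];W=[]
    mid=(cols[0]+cols[1])//2
    for r in rows:
        x=np.nonzero(m[r,cols[0]:cols[1]])[0]+cols[0]
        L=x[x<mid];Rr=x[x>mid]
        if len(L)<5 or len(Rr)<5: continue
        a,b=onz(c,[[L.max()+.5,r],[Rr.min()-.5,r]],zt)
        out.append((a+b)[:2]/2);W.append(np.linalg.norm(a-b))
    out=np.array(out);k=np.polyfit(out[:,0],out[:,1],1)
    return out,np.array(W),k
E
python3 - <<'E'
from h import *
import pickle
c=pickle.load(open("w3.pkl","rb"))
o,W,k=lane(c,100,125,range(30,150,6),(262,400))
print(W.round(4),np.degrees(np.arctan(k[0])),"y at x=.562:",np.polyval(k,.562),"y at .5275",np.polyval(k,.5275), "res",np.std(o[:,1]-np.polyval(k,o[:,0])))
print("stripe", onz(c,[[330,190],[330,228]],.016)[:,:2], "predicted y",np.polyval(k,onz(c,[[330,190],[330,228]],.016)[:,0]))
E
```

```text
[0.0317 0.0319 0.032  0.0316 0.0317 0.0318 0.032  0.0321 0.0317 0.0318
 0.032  0.0321 0.0322 0.0318 0.0319 0.0321 0.0322 0.0323 0.0325 0.032 ] 10.176641910447081 y at x=.562: -0.11235837088974036 y at .5275 -0.11855138158464053 res 8.656470972458727e-05
stripe [[ 0.55672542 -0.11418246]
 [ 0.53092434 -0.11925204]] predicted y [-0.1133052  -0.11793669]
```

>>> play_rows --commands '[[[0, 0, 0, 0, 0, 0, 5], [0, 0, 0, 0, 0, 0, 5], [0, 0, 0, 0, 0, 0, 5], [0, 0, 0, 0, 0, 0, 5], [0, 0, 0, 0, 0, 0, 5]]]'

```text
clock: 5.45
eef_pos: [0.5133, -0.1226, 0.1253]
eef_rot: [[0.175, -0.985, -0.0], [-0.985, -0.175, 0.0], [-0.0, 0.0, -1.0]]
force: [0.3, -0.0, -3.8]
width: 0.655
```

```bash
python3 -c "
from h import *
delta([0.5256,-0.1190,0.075],-79.82)
"
```

```text
t 5.45 pos [ 0.5133 -0.1226  0.1253] yaw -79.95 tilt [-0.  0.] F [ 0.31 -0.04 -3.8 ] w 55.7
  delta cm [-0.14 -1.28  5.03] wz -0.0023
```

>>> play_rows --commands '[[[-0.14, -1.3, 1, 0, 0, -0.002, 5], [-0.14, -1.3, 2.5, 0, 0, -0.002, 5], [-0.14, -1.3, 4, 0, 0, -0.002, 5], [-0.14, -1.3, 4.9, 0, 0, -0.002, 5], [-0.14, -1.3, 5.1, 0, 0, -0.002, 5]]]'

```text
clock: 6.08
eef_pos: [0.5247, -0.1187, 0.0729]
eef_rot: [[0.177, -0.984, -0.003], [-0.984, -0.177, 0.001], [-0.001, 0.003, -1.0]]
force: [0.8, -0.3, -3.8]
width: 0.657
```

>>> play_rows --commands '[[[0, 0, 0.1, 0, 0, 0, 5], [0, 0, 0.2, 0, 0, 0, 5], [0, 0, 0.3, 0, 0, 0, 5], [0, 0, 0.3, 0, 0, 0, 5], [0, 0, 0.3, 0, 0, 0, 5]]]'

```text
clock: 6.7
eef_pos: [0.5259, -0.1187, 0.0714]
eef_rot: [[0.177, -0.984, 0.0], [-0.984, -0.177, -0.0], [0.0, -0.0, -1.0]]
force: [1.2, -0.6, -3.2]
width: 0.658
```

```bash
python3 -c "
from h import *
for i in range(3): read_camera('wrist');print(ctrl.get_obs()['force'].round(2))
delta([0.5256,-0.1190,0.07],-79.82)
"
```

```text
[-0.04 -0.07 -2.88]
[ 0.02 -0.89 -2.62]
[ 0.3  -0.48 -3.9 ]
t 6.85 pos [ 0.526  -0.1187  0.0714] yaw -79.81 tilt [ 0.0002 -0.    ] F [ 0.3  -0.48 -3.9 ] w 56.0
  delta cm [0.02 0.04 0.14] wz 0.0002
```

Still hanging free. I'll lower in half-millimetre steps.

>>> play_rows --commands '[[[0, 0, 0.05, 0, 0, 0, 5], [0, 0, 0.1, 0, 0, 0, 5], [0, 0, 0.1, 0, 0, 0, 5], [0, 0, 0.1, 0, 0, 0, 5], [0, 0, 0.1, 0, 0, 0, 5]]]'

```text
clock: 7.48
eef_pos: [0.526, -0.1188, 0.0705]
eef_rot: [[0.177, -0.984, 0.0], [-0.984, -0.177, -0.0], [0.0, -0.0, -1.0]]
force: [-1.3, 0.1, 0.6]
width: 0.651
```

>>> play_rows --commands '[[[0, 0, 0.05, 0, 0, 0, 5], [0, 0, 0.1, 0, 0, 0, 5], [0, 0, 0.1, 0, 0, 0, 5], [0, 0, 0.1, 0, 0, 0, 5], [0, 0, 0.1, 0, 0, 0, 5]]]'

```text
clock: 8.1
eef_pos: [0.526, -0.1187, 0.0705]
eef_rot: [[0.177, -0.984, -0.0], [-0.984, -0.177, -0.0], [0.0, 0.0, -1.0]]
force: [-3.5, 1.1, 7.7]
width: 0.657
```

>>> play_rows --commands '[[[0, 0, 0.05, 0, 0, 0, 5], [0, 0, 0.1, 0, 0, 0, 5], [0, 0, 0.1, 0, 0, 0, 5], [0, 0, 0.1, 0, 0, 0, 5], [0, 0, 0.1, 0, 0, 0, 5]]]'

```text
clock: 8.72
eef_pos: [0.5261, -0.1187, 0.0704]
eef_rot: [[0.177, -0.984, -0.001], [-0.984, -0.177, -0.001], [0.001, 0.001, -1.0]]
force: [-5.8, 1.8, 13.6]
width: 0.657
```

>>> play_rows --commands '[[[0, 0, -0.18, 0, 0, 0, 5], [0, -1, -0.18, 0, 0, 0, 5], [0, -2, -0.18, 0, 0, 0, 5], [0, -3, -0.18, 0, 0, 0, 5], [0, -3.5, -0.18, 0, 0, 0, 5]]]'

```text
clock: 9.35
eef_pos: [0.5602, -0.1131, 0.0706]
eef_rot: [[0.176, -0.984, -0.002], [-0.984, -0.176, -0.001], [0.0, 0.002, -1.0]]
force: [-6.8, 0.1, 9.0]
width: 0.66
```

```bash
python3 -c "
from h import *
for i in range(4): read_camera('wrist');print(ctrl.get_obs()['force'].round(2),ctrl.get_obs()['moment'].round(2))
delta([0.5256,-0.1190,0.07],-79.82)
c=read_camera('wrist');save(c,'w4.png')
o,W,k=lane(c,100,125,range(30,150,6),(262,400));print(W.round(4)[::5],np.degrees(np.arctan(k[0])),'y at TCP x',np.polyval(k,ctrl.get_obs()['eef_pos'][0]))
"
```

```text
[-2.76  0.34  6.11] [-0.21  0.64 -0.03]
[-1.87 -0.81  4.27] [-0.14  0.48 -0.05]
[-2.84 -0.49  4.46] [-0.19  0.41 -0.06]
[-1.19 -0.13  4.92] [-0.22  0.44 -0.05]
t 9.55 pos [ 0.5609 -0.1129  0.0705] yaw -79.82 tilt [ 0.0011 -0.0005] F [-1.19 -0.13  4.92] w 56.2
  delta cm [-0.02  3.59  0.05] wz 0.0
[0.0314 0.0312 0.0315 0.0317] 10.457603629560628 y at TCP x -0.11304617733026626
```

View pics/w4.png

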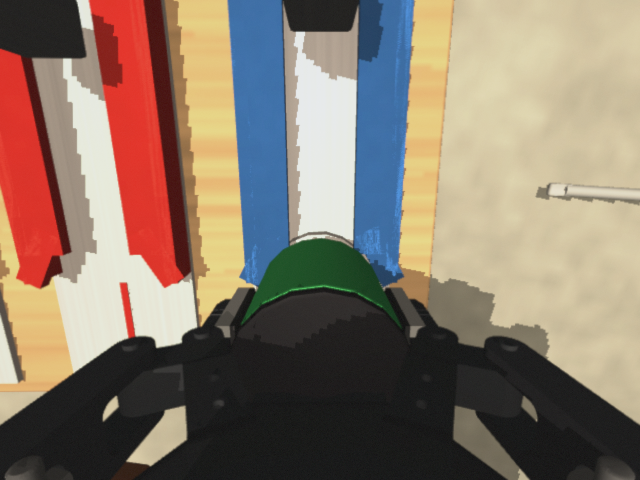

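The view shows the foot entering the lips. The bottom edge of the blue stop face is near row 31, columns 286 to 357. The cap's front rim is near (322,287).

```bash
python3 -c "
from h import *
c=read_camera('wrist');u=np.array([np.cos(.1777),np.sin(.1777)])
g=cv2.cvtColor(c['pixels'],cv2.COLOR_RGB2GRAY).astype(int)
print(g[20:40,321]);
f=onz(c,[[321,31]],.035)[0];r=onz(c,[[322,286.5]],.106)[0]
p=ctrl.get_obs()['eef_pos']
print('face',f,'rim',r,'rim-TCP along',(r[:2]-p[:2])@u,'gap',(f[:2]-r[:2])@u,'face from mouth',(f[:2]-[.562,-.1124])@u, 'face lateral',(f[:2]-p[:2])@[-u[1],u[0]])
"
```

```text
[ 35  35  35  34  35  37  34  35  36  32  37  76 156 164 165 164 165 166
 165 165]
face [ 0.6723361  -0.09270937  0.035     ] rim [ 0.58974327 -0.10767282  0.106     ] rim-TCP along 0.02929602189087506 gap 0.08393726533211411 face from mouth 0.11207926501553744 face lateral 0.0001657705959927544
```

>>> play_rows --commands '[[[0, -1, -0.06, 0, 0, 0, 5], [0, -2, -0.06, 0, 0, 0, 5], [0, -3, -0.06, 0, 0, 0, 5], [0, -4, -0.06, 0, 0, 0, 5], [0, -5, -0.06, 0, 0, 0, 5]]]'

```text
clock: 10.28
eef_pos: [0.6086, -0.104, 0.0706]
eef_rot: [[0.176, -0.984, -0.003], [-0.984, -0.176, -0.0], [-0.0, 0.003, -1.0]]
force: [-3.5, -0.3, 5.7]
width: 0.655
```

>>> play_rows --commands '[[[0, -0.7, 0, 0, 0, 0, 5], [0, -1.3, 0, 0, 0, 0, 5], [0, -1.9, 0, 0, 0, 0, 5], [0, -2.4, 0, 0, 0, 0, 5], [0, -2.4, 0, 0, 0, 0, 5]]]'

```text
clock: 10.9
eef_pos: [0.6335, -0.0992, 0.0706]
eef_rot: [[0.177, -0.984, 0.0], [-0.984, -0.177, 0.0], [-0.0, -0.0, -1.0]]
force: [-1.0, -0.4, 2.3]
width: 0.657
```

```bash
python3 -c "
from h import *
for i in range(4): read_camera('wrist');print(ctrl.get_obs()['force'].round(2),ctrl.get_obs()['moment'].round(2))
delta([0.6727,-0.0927,0.07],-79.82)
c=read_camera('wrist');save(c,'w5.png')
"
```

```text
[-2.17 -0.21  3.05] [-0.14  0.32 -0.01]
[-2.14  0.02  2.71] [-0.12  0.35 -0.05]
[-0.57 -0.09  2.26] [-0.1   0.25 -0.04]
[-2.15  0.42  1.97] [-0.07  0.18 -0.06]
t 11.1 pos [ 0.6334 -0.0992  0.0705] yaw -79.8 tilt [0.0008 0.0003] F [-2.15  0.42  1.97] w 56.1
  delta cm [ 0.06 -3.98  0.06] wz 0.0003
```

View pics/w5.png

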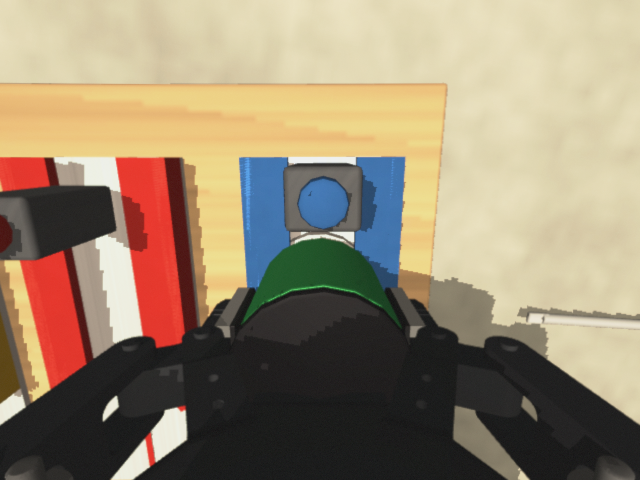

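>>> play_rows --commands '[[[0, -0.15, -0.03, 0, 0, 0, 5], [0, -0.3, -0.03, 0, 0, 0, 5], [0, -0.45, -0.03, 0, 0, 0, 5], [0, -0.6, -0.03, 0, 0, 0, 5], [0, -0.6, -0.03, 0, 0, 0, 5]]]'

```text
clock: 11.78
eef_pos: [0.6394, -0.0983, 0.0706]
eef_rot: [[0.177, -0.984, 0.001], [-0.984, -0.177, 0.0], [-0.0, -0.001, -1.0]]
force: [-0.6, 1.2, -0.4]
width: 0.659
```

```bash
cat >> h.py <<'E'
def near(tp=(.6727,-.0927)):
    u=np.array([np.cos(.1777),np.sin(.1777)]);F=[]
    for i in range(3):
        c=read_camera('wrist');o=ctrl.get_obs();F.append([*o['force'][:2]@np.c_[u,[-u[1],u[0]]],o['force'][2]])
    print("F lane x,y,z mean",np.mean(F,0).round(2),"TCP->face est mm",((np.array(tp)-o['eef_pos'][:2])@u*1000).round(2),"z",o['eef_pos'][2].round(4),"t",o['clock'].round(2))
    return c
E
python3 -c "
from h import *
c=near()
g=cv2.cvtColor(c['pixels'],cv2.COLOR_RGB2GRAY).astype(int);print(g[215:292:1,323])
"
```

```text
Traceback (most recent call last):
  File "h.py", line 38, in near
    print("F lane x,y,z mean",np.mean(F,0).round(2),"TCP->face est mm",((np.array(tp)-o['eef_pos'][:2])@u*1000).round(2),"z",o['eef_pos'][2].round(4),"t",o['clock'].round(2))
                                                                                                                                                          ^^^^^^^^^^^^^^^^
AttributeError: 'float' object has no attribute 'round'
```

Remaining gap is about 4.5 ± 3 mm. I'll advance 1 mm at a time and check the force.

```bash
sed -i "s/o\['clock'\].round(2)/round(o['clock'],2)/" h.py; python3 -c "
from h import *
near()"
```

```text
F lane x,y,z mean [ 0.6  -0.39 -1.86] TCP->face est mm 33.96 z 0.0706 t 12.07
```

>>> play_rows --commands '[[[0, -0.05, 0, 0, 0, 0, 5], [0, -0.1, 0, 0, 0, 0, 5], [0, -0.1, 0, 0, 0, 0, 5], [0, -0.1, 0, 0, 0, 0, 5], [0, -0.1, 0, 0, 0, 0, 5]]]'

```text
clock: 12.7
eef_pos: [0.64, -0.0982, 0.071]
eef_rot: [[0.177, -0.984, -0.0], [-0.984, -0.177, 0.0], [-0.0, 0.0, -1.0]]
force: [0.1, 0.3, -4.1]
width: 0.654
```

```bash
python3 -c "
from h import *
near()"
```

```text
F lane x,y,z mean [-0.05  0.   -2.73] TCP->face est mm 33.14 z 0.071 t 12.85
```

>>> play_rows --commands '[[[0, -0.05, 0, 0, 0, 0, 5], [0, -0.1, 0, 0, 0, 0, 5], [0, -0.1, 0, 0, 0, 0, 5], [0, -0.1, 0, 0, 0, 0, 5], [0, -0.1, 0, 0, 0, 0, 5]]]'

```text
clock: 13.48
eef_pos: [0.641, -0.0981, 0.071]
eef_rot: [[0.177, -0.984, -0.0], [-0.984, -0.177, 0.0], [-0.0, 0.0, -1.0]]
force: [0.1, -0.6, -2.3]
width: 0.657
```

```bash
python3 -c "
from h import *
near()"
```

```text
F lane x,y,z mean [-0.12 -0.21 -3.04] TCP->face est mm 32.11 z 0.071 t 13.62
```

>>> play_rows --commands '[[[0, -0.05, 0, 0, 0, 0, 5], [0, -0.1, 0, 0, 0, 0, 5], [0, -0.1, 0, 0, 0, 0, 5], [0, -0.1, 0, 0, 0, 0, 5], [0, -0.1, 0, 0, 0, 0, 5]]]'

```text
clock: 14.25
eef_pos: [0.642, -0.0979, 0.071]
eef_rot: [[0.177, -0.984, -0.0], [-0.984, -0.177, 0.0], [-0.0, 0.0, -1.0]]
force: [0.5, -0.1, -2.6]
width: 0.658
```

```bash
python3 -c "
from h import *
near()"
```

```text
F lane x,y,z mean [ 0.3  -0.12 -3.21] TCP->face est mm 31.11 z 0.071 t 14.4
```

>>> play_rows --commands '[[[0, -0.05, 0, 0, 0, 0, 5], [0, -0.08, 0, 0, 0, 0, 5], [0, -0.08, 0, 0, 0, 0, 5], [0, -0.08, 0, 0, 0, 0, 5], [0, -0.08, 0, 0, 0, 0, 5]]]'

```text
clock: 15.02
eef_pos: [0.6428, -0.0977, 0.071]
eef_rot: [[0.177, -0.984, -0.0], [-0.984, -0.177, 0.0], [-0.0, 0.0, -1.0]]
force: [0.4, 0.4, -2.9]
width: 0.661
```

```bash
python3 -c "
from h import *
near()"
```

```text
F lane x,y,z mean [ 0.13  0.33 -2.97] TCP->face est mm 30.3 z 0.071 t 15.18
```

>>> play_rows --commands '[[[0, -0.04, 0, 0, 0, 0, 5], [0, -0.08, 0, 0, 0, 0, 5], [0, -0.08, 0, 0, 0, 0, 5], [0, -0.08, 0, 0, 0, 0, 5], [0, -0.08, 0, 0, 0, 0, 5]]]'

```text
clock: 15.8
eef_pos: [0.6436, -0.0976, 0.071]
eef_rot: [[0.177, -0.984, -0.0], [-0.984, -0.177, -0.0], [0.0, 0.0, -1.0]]
force: [-0.5, 0.6, -3.7]
width: 0.656
```

```bash
python3 -c "
from h import *
near()"
```

```text
F lane x,y,z mean [-0.04  0.26 -3.57] TCP->face est mm 29.49 z 0.071 t 15.95
```

>>> play_rows --commands '[[[0, -0.03, 0, 0, 0, 0, 5], [0, -0.06, 0, 0, 0, 0, 5], [0, -0.06, 0, 0, 0, 0, 5], [0, -0.06, 0, 0, 0, 0, 5], [0, -0.06, 0, 0, 0, 0, 5]]]'

```text
clock: 16.58
eef_pos: [0.6442, -0.0974, 0.071]
eef_rot: [[0.177, -0.984, -0.0], [-0.984, -0.177, 0.0], [-0.0, 0.0, -1.0]]
force: [0.6, -0.9, -2.4]
width: 0.657
```

```bash
python3 -c "
from h import *
near()"
```

```text
F lane x,y,z mean [-0.14 -0.7  -3.27] TCP->face est mm 28.94 z 0.0709 t 16.73
```

>>> play_rows --commands '[[[0, -0.03, 0, 0, 0, 0, 5], [0, -0.06, 0, 0, 0, 0, 5], [0, -0.06, 0, 0, 0, 0, 5], [0, -0.06, 0, 0, 0, 0, 5], [0, -0.06, 0, 0, 0, 0, 5]]]'

```text
clock: 17.35
eef_pos: [0.6443, -0.0975, 0.0708]
eef_rot: [[0.177, -0.984, -0.001], [-0.984, -0.177, -0.0], [-0.0, 0.001, -1.0]]
force: [-2.6, 0.3, -2.8]
width: 0.652
```

```bash
python3 -c "
from h import *
near()"
```

```text
F lane x,y,z mean [-2.65 -0.25 -2.69] TCP->face est mm 28.81 z 0.0708 t 17.5
```

Touching the stop at -2.7 N. I'm lowering 0.4 mm onto the floor and releasing.

>>> play_rows --commands '[[[0, 0, 0.02, 0, 0, 0, 5], [0, 0, 0.04, 0, 0, 0, 5], [0, 0, 0.04, 0, 0, 0, 5], [0, 0, 0.04, 0, 0, 0, 5], [0, 0, 0.04, 0, 0, 0, 5]]]'

```text
clock: 18.12
eef_pos: [0.6443, -0.0976, 0.0706]
eef_rot: [[0.177, -0.984, -0.001], [-0.984, -0.177, -0.0], [0.0, 0.001, -1.0]]
force: [-5.1, -0.4, 0.6]
width: 0.658
```

```bash
python3 -c "
from h import *
near()"
```

```text
F lane x,y,z mean [-5.11  0.24  0.24] TCP->face est mm 28.75 z 0.0707 t 18.27
```

>>> play_rows --commands '[[[0, 0.02, 0, 0, 0, 0, 6], [0, 0.02, 0, 0, 0, 0, 7], [0, 0.02, 0, 0, 0, 0, 8.5], [0, 0.02, 0, 0, 0, 0, 8.5], [0, 0.02, 0, 0, 0, 0, 8.5]]]'

```text
clock: 18.9
eef_pos: [0.6448, -0.0973, 0.0707]
eef_rot: [[0.177, -0.984, 0.001], [-0.984, -0.177, 0.0], [0.0, -0.001, -1.0]]
force: [-0.3, -0.4, -0.3]
width: 0.993
```

>>> play_rows --commands '[[[0, 0, -2, 0, 0, 0, 8.5], [0, 0, -6, 0, 0, 0, 8.5], [0, 0, -10, 0, 0, 0, 8.5], [0, 0, -14, 0, 0, 0, 8.5], [0, 0, -14, 0, 0, 0, 8.5]]]'

```text
clock: 19.52
eef_pos: [0.6483, -0.0975, 0.2176]
eef_rot: [[0.177, -0.984, 0.012], [-0.984, -0.177, -0.001], [0.003, -0.011, -1.0]]
force: [1.5, -0.9, 0.2]
width: 0.993
```

```bash
python3 -c "
from h import *
delta([0.4225,0.316,0.20],-79.82)
c=read_camera('wrist');save(c,'w6.png')
print(ctrl.get_obs()['joints'].round(2))
"
```

```text
t 19.52 pos [ 0.6483 -0.0975  0.2176] yaw -79.82 tilt [ 0.0117 -0.0014] F [ 1.45 -0.94  0.23] w 84.4
  delta cm [-44.7   14.93   1.43] wz 0.0
[ 0.3   0.44 -0.28  1.61  0.13  1.1  -1.4 ]
```

View pics/w6.png

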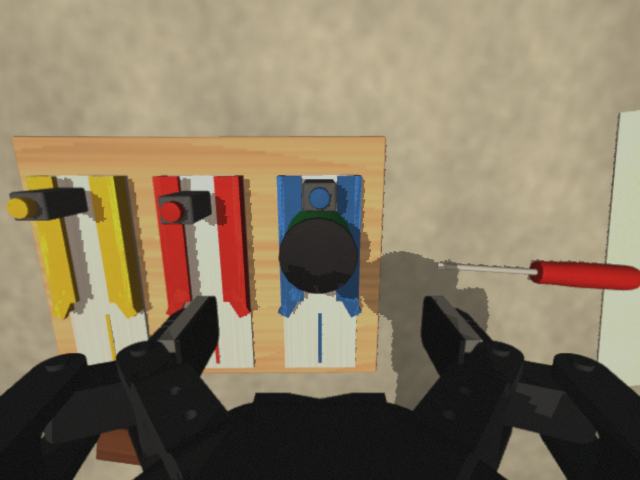

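The view shows the head seated under the blue lips against the stop at (319,210). The other lanes and the screwdriver are unchanged. Next is the second head.

>>> play_rows --commands '[[[-5, 1.7, 0, 0, 0, 0, 8.5], [-10, 3.3, 0, 0, 0, 0, 8.5], [-15, 5, 0, 0, 0, 0, 8.5], [-20, 6.6, 0, 0, 0, 0, 8.5], [-25, 8.3, 0, 0, 0, 0, 8.5]]]'

```text
clock: 20.2
eef_pos: [0.5168, 0.1351, 0.2097]
eef_rot: [[0.177, -0.984, -0.002], [-0.984, -0.177, -0.001], [0.0, 0.002, -1.0]]
force: [0.8, 0.8, 0.7]
width: 0.992
```

>>> play_rows --commands '[[[-5, 1.7, 0, 0, 0, 0, 8.5], [-10, 3.3, 0, 0, 0, 0, 8.5], [-15, 5, 0, 0, 0, 0, 8.5], [-19.5, 6.5, 0, 0, 0, 0, 8.5], [-19.5, 6.5, 0, 0, 0, 0, 8.5]]]'

```text
clock: 20.82
eef_pos: [0.416, 0.3188, 0.2102]
eef_rot: [[0.187, -0.982, -0.002], [-0.982, -0.187, 0.002], [-0.002, 0.002, -1.0]]
force: [0.3, -0.6, -0.5]
width: 0.997
```

```bash
python3 -c "
from h import *
read_camera('top');read_camera('top');read_camera('top')
c=read_camera('wrist');save(c,'w7.png')
delta([0.4225,0.316,0.054],-79.82)
print(ctrl.get_obs()['joints'].round(2))
import pickle;pickle.dump(c,open('w7.pkl','wb'))
print(proj(c,[[.4226,.311,.09]]))
"
```

```text
t 21.02 pos [0.4208 0.3125 0.2099] yaw -79.95 tilt [-0.0007 -0.0017] F [ 0.38 -0.63 -0.22] w 84.5
  delta cm [-0.34 -0.24 15.59] wz -0.0023
[-0.23  0.24 -0.55  1.92  0.14  1.03 -2.23]
[[323.49734772 242.26687643]]
```

View pics/w7.png

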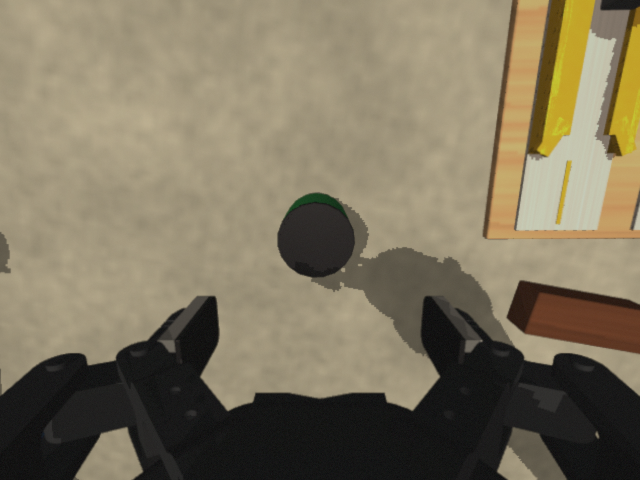

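The cap is centred at about (316,239), so the head is near (0.424,0.317), which agrees with the scene view.

>>> play_rows --commands '[[[-0.4, -0.4, 4, 0, 0, 0, 8.5], [-0.4, -0.4, 8, 0, 0, 0, 8.5], [-0.4, -0.4, 12, 0, 0, 0, 8.5], [-0.4, -0.4, 15.5, 0, 0, 0, 8.5], [-0.4, -0.4, 15.5, 0, 0, 0, 8.5]]]'

```text
clock: 21.65
eef_pos: [0.4222, 0.3151, 0.0526]
eef_rot: [[0.174, -0.985, -0.006], [-0.985, -0.174, -0.005], [0.004, 0.007, -1.0]]
force: [-0.4, 0.3, -0.4]
width: 0.996
```

>>> play_rows --commands '[[[0, 0, 0, 0, 0, 0, 5], [0, 0, 0, 0, 0, 0, 5], [0, 0, 0, 0, 0, 0, 5], [0, 0, 0, 0, 0, 0, 5], [0, 0, 0, 0, 0, 0, 5]]]'

```text
clock: 22.28
eef_pos: [0.4254, 0.3189, 0.0577]
eef_rot: [[0.176, -0.984, 0.004], [-0.984, -0.176, 0.0], [0.001, -0.004, -1.0]]
force: [0.2, -3.3, 7.0]
width: 0.662
```

>>> play_rows --commands '[[[0, 0, -1, 0, 0, 0, 5], [0, 0, -3, 0, 0, 0, 5], [0, 0, -6, 0, 0, 0, 5], [0, 0, -7, 0, 0, 0, 5], [0, 0, -7, 0, 0, 0, 5]]]'

```text
clock: 22.9
eef_pos: [0.4237, 0.3195, 0.1265]
eef_rot: [[0.177, -0.984, 0.002], [-0.984, -0.177, 0.001], [-0.001, -0.002, -1.0]]
force: [-0.2, 0.1, -7.1]
width: 0.657
```

>>> play_rows --commands '[[[0, 0, 0, 0, 0, 0, 5], [0, 0, 0, 0, 0, 0, 5], [0, 0, 0, 0, 0, 0, 5], [0, 0, 0, 0, 0, 0, 5], [0, 0, 0, 0, 0, 0, 5]]]'

```text
clock: 23.52
eef_pos: [0.4234, 0.3191, 0.1255]
eef_rot: [[0.177, -0.984, -0.0], [-0.984, -0.177, -0.0], [0.0, 0.0, -1.0]]
force: [-0.0, 0.2, -7.2]
width: 0.663
```

```bash
python3 -c "
from h import *
c=near();near()
u=np.array([.9842,.1768]);
for n,m in(('yellow',[.5236,.1027]),('red',[.542,-.0058])):
    print(n);P=np.array(m)-.037*u;delta([*P,.125],-79.82)
"
```

```text
F lane x,y,z mean [-0.01 -0.07 -6.95] TCP->face est mm 172.55 z 0.1256 t 23.68
F lane x,y,z mean [-0.05  0.3  -6.54] TCP->face est mm 172.54 z 0.1256 t 23.82
yellow
t 23.82 pos [0.4234 0.3191 0.1256] yaw -79.81 tilt [0.0001 0.0001] F [ 0.09  0.98 -6.03] w 56.2
  delta cm [23.07 -2.33  0.06] wz 0.0002
red
t 23.82 pos [0.4234 0.3191 0.1256] yaw -79.81 tilt [0.0001 0.0001] F [ 0.09  0.98 -6.03] w 56.2
  delta cm [34.07 -2.22  0.06] wz 0.0002
```

About 6.8 N, so this one is steel and goes in the red lane.

>>> play_rows --commands '[[[4, 0, -1, 0, 0, 0, 5], [8.5, 0, -1.5, 0, 0, 0, 5], [13, 0, -1.5, 0, 0, 0, 5], [17.5, 0, -1.5, 0, 0, 0, 5], [22, 0, -1.5, 0, 0, 0, 5]]]'

```text
clock: 24.45
eef_pos: [0.4626, 0.1013, 0.1409]
eef_rot: [[0.177, -0.984, 0.001], [-0.984, -0.177, 0.0], [0.0, -0.001, -1.0]]
force: [0.5, -0.2, -7.5]
width: 0.663
```

>>> play_rows --commands '[[[4, -0.2, 0, 0, 0, 0, 5], [8, -0.8, 0.5, 0, 0, 0, 5], [11, -1, 1, 0, 0, 0, 5], [12.1, -1, 1.5, 0, 0, 0, 5], [12.1, -1, 1.5, 0, 0, 0, 5]]]'

```text
clock: 25.08
eef_pos: [0.493, -0.015, 0.1251]
eef_rot: [[0.175, -0.984, -0.002], [-0.984, -0.175, 0.0], [-0.001, 0.001, -1.0]]
force: [-0.4, 0.2, -6.0]
width: 0.661
```

>>> play_rows --commands '[[[0, 0, 0, 0, 0, 0, 5], [0, 0, 0, 0, 0, 0, 5], [0, 0, 0, 0, 0, 0, 5], [0, 0, 0, 0, 0, 0, 5], [0, 0, 0, 0, 0, 0, 5]]]'

```text
clock: 25.7
eef_pos: [0.4936, -0.0147, 0.1256]
eef_rot: [[0.177, -0.984, 0.0], [-0.984, -0.177, -0.0], [0.0, -0.0, -1.0]]
force: [-0.1, -0.1, -6.6]
width: 0.662
```

```bash
python3 -c "
from h import *
import pickle
c=read_camera('wrist');save(c,'w8.png');pickle.dump(c,open('w8.pkl','wb'))
u=np.array([.9842,.1768]);P=np.array([.542,-.0058])-.037*u;delta([*P,.078],-79.82)
"
```

```text
t 25.75 pos [ 0.4936 -0.0148  0.1256] yaw -79.81 tilt [0.0001 0.    ] F [-0.41 -0.02 -6.57] w 56.2
  delta cm [-0.03 -1.22  4.76] wz 0.0001
```

View pics/w8.png

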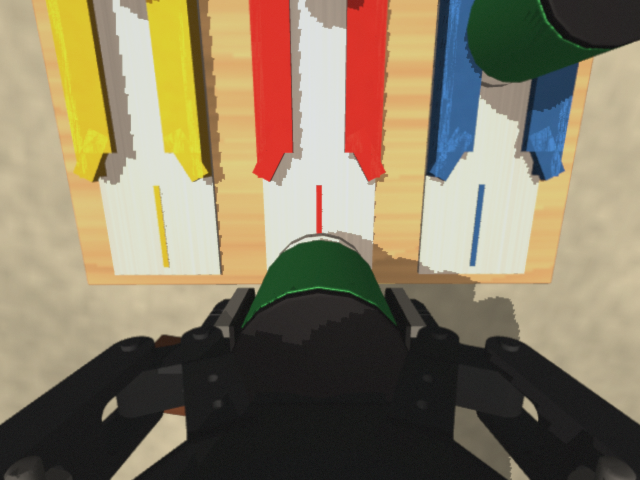

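The view shows the red stripe at column 319, the lips at columns 293 and 345 with their ends at row 180, and the cap rim at (321,290).

```bash
python3 -c "
from h import *
import pickle
c=pickle.load(open('w8.pkl','rb'));p=ctrl.get_obs()['eef_pos'];u=np.array([np.cos(.1777),np.sin(.1777)])
o,W,k=lane(c,-1,6,range(30,146,6),(252,388));print(W[::5].round(4),np.degrees(np.arctan(k[0])),'y@TCP',np.polyval(k,p[0]),p,'lat err mm',(np.polyval(k,p[0])-p[1])*984)
m=onz(c,[[260,180],[380,180]],.034).mean(0);print('mouth',m, (m[:2]-p[:2])@u)
r=onz(c,[[321,289]],.158)[0];print('rim',(r[:2]-p[:2])@u)
"
```

```text
[0.0317 0.0312 0.0313 0.0308] 10.40965043782609 y@TCP -0.013557825628340348 [ 0.49362831 -0.01479376  0.12563675] lat err mm 1.2161565136258197
mouth [ 0.54189272 -0.00552915  0.034     ] 0.04914205425147766
rim 0.027323535597782105
```

>>> play_rows --commands '[[[-0.08, -1.2, 1, 0, 0, 0, 5], [-0.08, -1.2, 2.5, 0, 0, 0, 5], [-0.08, -1.2, 4, 0, 0, 0, 5], [-0.08, -1.2, 4.8, 0, 0, 0, 5], [-0.08, -1.2, 4.9, 0, 0, 0, 5]]]'

```text
clock: 26.38
eef_pos: [0.5041, -0.012, 0.0753]
eef_rot: [[0.177, -0.984, -0.003], [-0.984, -0.177, 0.0], [-0.001, 0.003, -1.0]]
force: [-0.1, 0.5, -7.1]
width: 0.664
```

>>> play_rows --commands '[[[0, 0, 0.1, 0, 0, 0, 5], [0, 0, 0.15, 0, 0, 0, 5], [0, 0, 0.15, 0, 0, 0, 5], [0, 0, 0.15, 0, 0, 0, 5], [0, 0, 0.15, 0, 0, 0, 5]]]'

```text
clock: 27.0
eef_pos: [0.5054, -0.0119, 0.0752]
eef_rot: [[0.177, -0.984, 0.0], [-0.984, -0.177, -0.0], [0.0, -0.0, -1.0]]
force: [-0.4, 0.3, -6.7]
width: 0.662
```

```bash
python3 -c "
from h import *
near()"
```

```text
F lane x,y,z mean [-0.2  -0.21 -6.98] TCP->face est mm 150.5 z 0.0751 t 27.15
```

>>> play_rows --commands '[[[0, 0, 0.05, 0, 0, 0, 5], [0, 0, 0.1, 0, 0, 0, 5], [0, 0, 0.15, 0, 0, 0, 5], [0, 0, 0.15, 0, 0, 0, 5], [0, 0, 0.15, 0, 0, 0, 5]]]'

```text
clock: 27.78
eef_pos: [0.5053, -0.0119, 0.0739]
eef_rot: [[0.177, -0.984, -0.0], [-0.984, -0.177, -0.0], [0.0, 0.0, -1.0]]
force: [-0.9, -1.2, -3.2]
width: 0.66
```

```bash
python3 -c "
from h import *
near()"
```

```text
F lane x,y,z mean [-1.8   0.61 -1.82] TCP->face est mm 150.54 z 0.0738 t 27.93
```

Set down in front of the lane. Now sliding in.

>>> play_rows --commands '[[[0, -0.7, -0.02, 0, 0, 0, 5], [0, -1.5, -0.03, 0, 0, 0, 5], [0, -2.5, -0.03, 0, 0, 0, 5], [0, -3.5, -0.03, 0, 0, 0, 5], [0, -3.5, -0.03, 0, 0, 0, 5]]]'

```text
clock: 28.55
eef_pos: [0.542, -0.005, 0.0738]
eef_rot: [[0.177, -0.984, 0.004], [-0.984, -0.177, 0.001], [-0.001, -0.004, -1.0]]
force: [-0.5, 0.2, -0.7]
width: 0.661
```

```bash
python3 -c "
from h import *
c=near();u=np.array([np.cos(.1777),np.sin(.1777)]);p=ctrl.get_obs()['eef_pos'];print(p)
g=cv2.cvtColor(c['pixels'],cv2.COLOR_RGB2GRAY).astype(int)
for col in (305,318,325,335): print(col,np.nonzero(g[:200,col]>60)[0][:1])
e=np.nonzero(g[:200,321]>60)[0][0]
f=onz(c,[[321,e-.5]],.035)[0];print('face',f,'TCP->face',(f[:2]-p[:2])@u*1000)
o,W,k=lane(c,-1,6,range(60,220,8),(232,410));print(W[::5].round(4),np.degrees(np.arctan(k[0])),'lat err mm at +50',(np.polyval(k,p[0]+.05)-p[1]-.05*.1796)*984)
save(c,'w9.png')
"
```

```text
F lane x,y,z mean [ 1.14  0.61 -5.66] TCP->face est mm 114.67 z 0.0738 t 28.7
[ 0.54050433 -0.00532086  0.07382486]
305 [0]
318 [4]
325 [3]
335 [0]
face [0.66322846 0.01703665 0.035     ] TCP->face 124.74363543938843
[0.031  0.0315 0.0315 0.0311] 10.462063546604398 lat err mm at +50 0.5492072964224598
```

View pics/w9.png

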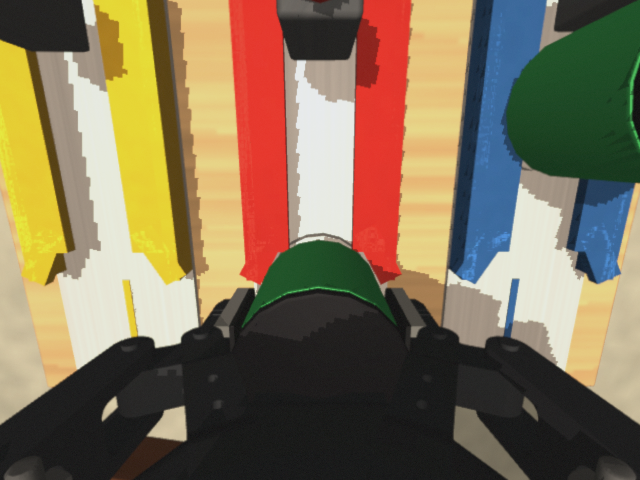

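The bottom edge of the red stop face is at row 59 (the button overlap at the top misled the auto-threshold). The slot is centred at column 321.

```bash
python3 -c "
from h import *
c=near();u=np.array([np.cos(.1777),np.sin(.1777)]);p=ctrl.get_obs()['eef_pos']
g=cv2.cvtColor(c['pixels'],cv2.COLOR_RGB2GRAY).astype(int);print(g[52:66,321])
f=onz(c,[[321,59.5]],.035)[0];r=onz(c,[[321,287.5]],.1062)[0];print('face',f,'TCP->face',(f[:2]-p[:2])@u*1000,'rim',(r[:2]-p[:2])@u*1000)
"
```

```text
F lane x,y,z mean [ 0.45 -0.21 -5.61] TCP->face est mm 115.38 z 0.0738 t 28.85
[ 35  36  35  34  55 116 155 165 167 167 167 166 167 167]
face [0.64183813 0.01296308 0.035     ] TCP->face 103.68278838714947 rim 27.90138490335509
```

>>> play_rows --commands '[[[-0.04, -0.8, 0, 0, 0, 0, 5], [-0.04, -1.8, 0, 0, 0, 0, 5], [-0.04, -2.8, 0, 0, 0, 0, 5], [-0.04, -3.6, 0, 0, 0, 0, 5], [-0.04, -4, 0, 0, 0, 0, 5]]]'

```text
clock: 29.48
eef_pos: [0.5795, 0.0019, 0.0739]
eef_rot: [[0.177, -0.984, -0.0], [-0.984, -0.177, 0.0], [-0.0, 0.0, -1.0]]
force: [-4.3, -1.0, 0.2]
width: 0.663
```

```bash
python3 -c "
from h import *
near()"
```

```text
F lane x,y,z mean [-0.81  0.01 -3.86] TCP->face est mm 74.57 z 0.0739 t 29.62
```

>>> play_rows --commands '[[[0, -0.7, -0.02, 0, 0, 0, 5], [0, -1.4, -0.02, 0, 0, 0, 5], [0, -2.1, -0.02, 0, 0, 0, 5], [0, -2.8, -0.02, 0, 0, 0, 5], [0, -3.1, -0.02, 0, 0, 0, 5]]]'

```text
clock: 30.25
eef_pos: [0.6103, 0.0075, 0.0739]
eef_rot: [[0.177, -0.984, 0.001], [-0.984, -0.177, 0.0], [-0.0, -0.001, -1.0]]
force: [-3.4, 0.2, -2.3]
width: 0.658
```

>>> play_rows --commands '[[[0, 0, 0, 0, 0, 0, 5], [0, -0.05, 0, 0, 0, 0, 5], [0, -0.1, 0, 0, 0, 0, 5], [0, -0.1, 0, 0, 0, 0, 5], [0, -0.1, 0, 0, 0, 0, 5]]]'

```text
clock: 30.88
eef_pos: [0.6103, 0.0074, 0.074]
eef_rot: [[0.177, -0.984, -0.0], [-0.984, -0.177, 0.0], [-0.0, 0.0, -1.0]]
force: [-0.3, 1.3, -6.0]
width: 0.658
```

```bash
python3 -c "
from h import *
near((.6435,.0133))"
```

```text
F lane x,y,z mean [-0.14 -0.66 -5.96] TCP->face est mm 33.76 z 0.074 t 31.02
```

>>> play_rows --commands '[[[0, -0.05, -0.02, 0, 0, 0, 5], [0, -0.1, -0.02, 0, 0, 0, 5], [0, -0.15, -0.02, 0, 0, 0, 5], [0, -0.2, -0.02, 0, 0, 0, 5], [0, -0.2, -0.02, 0, 0, 0, 5]]]'

```text
clock: 31.65
eef_pos: [0.6125, 0.0078, 0.0743]
eef_rot: [[0.177, -0.984, 0.0], [-0.984, -0.177, 0.0], [-0.0, -0.0, -1.0]]
force: [-0.4, -0.6, -6.4]
width: 0.664
```

>>> play_rows --commands '[[[0, -0.05, 0, 0, 0, 0, 5], [0, -0.1, 0, 0, 0, 0, 5], [0, -0.1, 0, 0, 0, 0, 5], [0, -0.1, 0, 0, 0, 0, 5], [0, -0.1, 0, 0, 0, 0, 5]]]'

```text
clock: 32.28
eef_pos: [0.6134, 0.0079, 0.0743]
eef_rot: [[0.177, -0.984, -0.0], [-0.984, -0.177, 0.0], [-0.0, 0.0, -1.0]]
force: [0.4, -0.3, -7.4]
width: 0.662
```

```bash
python3 -c "
from h import *
near((.6435,.0133))"
```

```text
F lane x,y,z mean [-0.4   0.17 -6.76] TCP->face est mm 30.52 z 0.0743 t 32.42
```

>>> play_rows --commands '[[[0, -0.04, 0, 0, 0, 0, 5], [0, -0.07, 0, 0, 0, 0, 5], [0, -0.07, 0, 0, 0, 0, 5], [0, -0.07, 0, 0, 0, 0, 5], [0, -0.07, 0, 0, 0, 0, 5]]]'

```text
clock: 33.05
eef_pos: [0.6141, 0.0081, 0.0743]
eef_rot: [[0.177, -0.984, -0.0], [-0.984, -0.177, 0.0], [-0.0, 0.0, -1.0]]
force: [-0.8, -0.0, -7.1]
width: 0.66
```

```bash
python3 -c "
from h import *
near((.6435,.0133))"
```

```text
F lane x,y,z mean [-0.33  0.32 -6.19] TCP->face est mm 29.8 z 0.0743 t 33.2
```

>>> play_rows --commands '[[[0, -0.03, 0, 0, 0, 0, 5], [0, -0.06, 0, 0, 0, 0, 5], [0, -0.06, 0, 0, 0, 0, 5], [0, -0.06, 0, 0, 0, 0, 5], [0, -0.06, 0, 0, 0, 0, 5]]]'

```text
clock: 33.83
eef_pos: [0.6147, 0.0082, 0.0742]
eef_rot: [[0.177, -0.984, -0.0], [-0.984, -0.177, 0.0], [-0.0, 0.0, -1.0]]
force: [0.1, -0.8, -6.6]
width: 0.657
```

```bash
python3 -c "
from h import *
near((.6435,.0133))"
```

```text
F lane x,y,z mean [-0.01  0.38 -7.03] TCP->face est mm 29.23 z 0.0743 t 33.98
```

>>> play_rows --commands '[[[0, -0.03, 0, 0, 0, 0, 5], [0, -0.06, 0, 0, 0, 0, 5], [0, -0.06, 0, 0, 0, 0, 5], [0, -0.06, 0, 0, 0, 0, 5], [0, -0.06, 0, 0, 0, 0, 5]]]'

```text
clock: 34.6
eef_pos: [0.6153, 0.0083, 0.0743]
eef_rot: [[0.177, -0.984, -0.0], [-0.984, -0.177, 0.0], [-0.0, 0.0, -1.0]]
force: [-0.4, 0.3, -6.0]
width: 0.661
```

```bash
python3 -c "
from h import *
near((.6435,.0133))"
```

```text
F lane x,y,z mean [ 0.06 -0.25 -6.77] TCP->face est mm 28.62 z 0.0743 t 34.75
```

>>> play_rows --commands '[[[0, -0.03, 0, 0, 0, 0, 5], [0, -0.06, 0, 0, 0, 0, 5], [0, -0.06, 0, 0, 0, 0, 5], [0, -0.06, 0, 0, 0, 0, 5], [0, -0.06, 0, 0, 0, 0, 5]]]'

```text
clock: 35.38
eef_pos: [0.6159, 0.0084, 0.0743]
eef_rot: [[0.177, -0.984, -0.0], [-0.984, -0.177, 0.0], [-0.0, 0.0, -1.0]]
force: [-0.2, 0.0, -7.5]
width: 0.664
```

```bash
python3 -c "
from h import *
near((.6435,.0133))"
```

```text
F lane x,y,z mean [-0.53  0.19 -7.54] TCP->face est mm 28.01 z 0.0743 t 35.52
```

>>> play_rows --commands '[[[0, -0.03, 0, 0, 0, 0, 5], [0, -0.05, 0, 0, 0, 0, 5], [0, -0.05, 0, 0, 0, 0, 5], [0, -0.05, 0, 0, 0, 0, 5], [0, -0.05, 0, 0, 0, 0, 5]]]'

```text
clock: 36.15
eef_pos: [0.6164, 0.0085, 0.0743]
eef_rot: [[0.177, -0.984, 0.0], [-0.984, -0.177, 0.0], [-0.0, -0.0, -1.0]]
force: [0.0, -0.4, -7.4]
width: 0.661
```

```bash
python3 -c "
from h import *
near((.6435,.0133))"
```

```text
F lane x,y,z mean [-0.46 -0.   -6.98] TCP->face est mm 27.54 z 0.0743 t 36.3
```

>>> play_rows --commands '[[[0, -0.03, 0, 0, 0, 0, 5], [0, -0.05, 0, 0, 0, 0, 5], [0, -0.05, 0, 0, 0, 0, 5], [0, -0.05, 0, 0, 0, 0, 5], [0, -0.05, 0, 0, 0, 0, 5]]]'

```text
clock: 36.92
eef_pos: [0.6167, 0.0085, 0.0742]
eef_rot: [[0.177, -0.984, -0.0], [-0.984, -0.177, -0.0], [0.0, 0.0, -1.0]]
force: [-1.4, 0.1, -6.4]
width: 0.665
```

```bash
python3 -c "
from h import *
near((.6435,.0133))"
```

```text
F lane x,y,z mean [-0.89 -0.42 -6.53] TCP->face est mm 27.19 z 0.0742 t 37.08
```

>>> play_rows --commands '[[[0, -0.03, 0, 0, 0, 0, 5], [0, -0.05, 0, 0, 0, 0, 5], [0, -0.05, 0, 0, 0, 0, 5], [0, -0.05, 0, 0, 0, 0, 5], [0, -0.05, 0, 0, 0, 0, 5]]]'

```text
clock: 37.7
eef_pos: [0.6168, 0.0086, 0.0741]
eef_rot: [[0.177, -0.984, -0.001], [-0.984, -0.177, -0.0], [-0.0, 0.001, -1.0]]
force: [-3.4, 0.5, -4.0]
width: 0.665
```

```bash
python3 -c "
from h import *
near((.6435,.0133))"
```

```text
F lane x,y,z mean [-3.51  0.2  -4.93] TCP->face est mm 27.08 z 0.0741 t 37.85
```

Touching the stop at -3.5 N. I'm lowering slightly while easing the push, then releasing.

>>> play_rows --commands '[[[0, 0.02, 0.02, 0, 0, 0, 5], [0, 0.03, 0.04, 0, 0, 0, 5], [0, 0.03, 0.05, 0, 0, 0, 5], [0, 0.03, 0.05, 0, 0, 0, 5], [0, 0.03, 0.05, 0, 0, 0, 5]]]'

```text
clock: 38.48
eef_pos: [0.6168, 0.0085, 0.0739]
eef_rot: [[0.177, -0.984, -0.001], [-0.984, -0.177, -0.0], [0.0, 0.001, -1.0]]
force: [-5.2, -0.7, -2.4]
width: 0.661
```

```bash
python3 -c "
from h import *
near((.6435,.0133))"
```

```text
F lane x,y,z mean [-5.41 -0.23 -2.84] TCP->face est mm 27.06 z 0.0739 t 38.62
```

>>> play_rows --commands '[[[0, 0.02, 0, 0, 0, 0, 6], [0, 0.02, 0, 0, 0, 0, 7], [0, 0.02, 0, 0, 0, 0, 8.5], [0, 0.02, 0, 0, 0, 0, 8.5], [0, 0.02, 0, 0, 0, 0, 8.5]]]'

```text
clock: 39.25
eef_pos: [0.6172, 0.0086, 0.0739]
eef_rot: [[0.177, -0.984, 0.001], [-0.984, -0.177, 0.0], [0.0, -0.001, -1.0]]
force: [0.2, -0.3, 0.5]
width: 0.996
```

>>> play_rows --commands '[[[0, 0, -2, 0, 0, 0, 8.5], [0, 0, -6, 0, 0, 0, 8.5], [0, 0, -10, 0, 0, 0, 8.5], [0, 0, -14, 0, 0, 0, 8.5], [0, 0, -14, 0, 0, 0, 8.5]]]'

```text
clock: 39.88
eef_pos: [0.6204, 0.0091, 0.2203]
eef_rot: [[0.177, -0.984, 0.011], [-0.984, -0.177, 0.0], [0.002, -0.011, -1.0]]
force: [0.5, 0.1, -0.6]
width: 0.992
```

>>> play_rows --commands '[[[0, 0, 0, 0, 0, 0, 8.5], [0, 0, 0, 0, 0, 0, 8.5], [0, 0, 0, 0, 0, 0, 8.5], [0, 0, 0, 0, 0, 0, 8.5], [0, 0, 0, 0, 0, 0, 8.5]]]'

```text
clock: 40.5
eef_pos: [0.6167, 0.0086, 0.2133]
eef_rot: [[0.177, -0.984, -0.001], [-0.984, -0.177, 0.0], [-0.0, 0.001, -1.0]]
force: [-0.2, -0.5, 0.0]
width: 0.995
```

```bash
python3 -c "
from h import *
c=read_camera('wrist');s=read_camera('scene')
A=c['pixels'][100:400,:520];B=cv2.resize(s['pixels'][210:390,180:460],(520,334))
cv2.imwrite('pics/end.png',cv2.cvtColor(np.vstack([A[:260],B]),cv2.COLOR_RGB2BGR))
import pickle;s0=pickle.load(open('scene.pkl','rb'))
def but(cc):
    h=cv2.cvtColor(cc['pixels'],cv2.COLOR_RGB2HSV).astype(int);o=[]
    for (x,y),lo,hi in(((288,296),100,125),((345,270),-1,6),((399,250),20,35)):
        w=h[y-10:y+6,x-12:x+12];m=(w[...,1]>120)&(w[...,2]>60)&(w[...,0]>=lo)&(w[...,0]<=hi)
        Y,X=np.nonzero(m);o.append((round(X.mean()+x-12,2),round(Y.mean()+y-10,2),len(X)))
    return o
print(but(s0));print(but(s))
d=np.abs(s['pixels'].astype(int)-s0['pixels']).max(2)
for n,(a,b,e,f) in dict(mug=(225,290,480,540),driver=(325,390,60,205),offcut=(203,235,268,332)).items(): print(n,(d[a:b,e:f]>40).mean().round(4))
print(ctrl.get_obs()['force'].round(1))
"
```

```text
[(np.float64(282.94), np.float64(293.01), 169), (np.float64(340.35), np.float64(269.57), 121), (np.float64(396.16), np.float64(250.77), 69)]
[(np.float64(287.94), np.float64(296.86), 71), (np.float64(344.72), np.float64(270.76), 72), (np.float64(396.24), np.float64(250.82), 74)]
mug 0.0
driver 0.0
offcut 0.0078
[ 0.5  0.3 -0.3]
```

View pics/end.png

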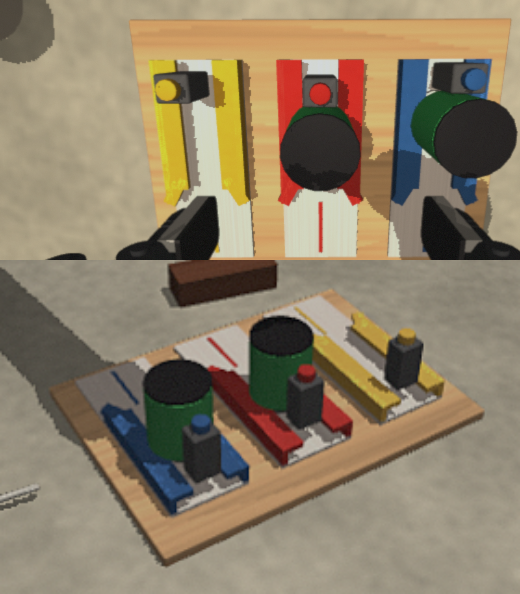

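The view shows both heads upright against their stops, in the blue and red lanes. Mug, driver and offcut are unchanged. The button check was contaminated by the rails, so I'll recheck that the stops didn't move using the block pixels.

```bash
python3 -c "
from h import *
import pickle
s=read_camera('scene');s0=pickle.load(open('scene.pkl','rb'))
d=(np.abs(s['pixels'].astype(int)-s0['pixels']).max(2)>30)
for n,(x,y) in dict(blue=(288,308),red=(344,283),yellow=(398,262)).items(): print(n,d[y-6:y+22,x-9:x+20].sum())
a=cv2.cvtColor(s0['pixels'],cv2.COLOR_RGB2GRAY);b=cv2.cvtColor(s['pixels'],cv2.COLOR_RGB2GRAY)
for n,(x,y) in dict(blue=(288,308),red=(344,283),yellow=(398,262)).items():
    t=a[y-5:y+22,x-4:x+14];w=b[y-11:y+28,x-10:x+20];r=cv2.matchTemplate(w,t,cv2.TM_CCOEFF_NORMED);print(n,cv2.minMaxLoc(r)[1::2],r.shape)
c=read_camera('wrist');u=np.array([np.cos(.1777),np.sin(.1777)])
g=c['pixels'].max(2).astype(int);print(g[185:292:1,320])
"
```

```text
blue 2
red 2
yellow 0
blue (0.9926607608795166, (6, 6)) (13, 13)
red (0.9964833855628967, (6, 6)) (13, 13)
yellow (0.9984204173088074, (6, 6)) (13, 13)
[201 206 205 204 203 203 201 200 199 200 199 198 198 196 194 194 193 192
 187 170  91  70  49  63  66  65  65  62  44  34  46  49  48  49  51  49
  49  48  49  50  48  50  49  50  47  48  48  48  48  48  47  47  49  49
  49  46  48  45  45  47  44  48  43  47  45  47  48  46  45  43  43  45
  44  44  44  45  45  45  44  43  43  44  44  42  44  42  43  41  33  29
  31  29  29  29  32  29  30  30  30  29  27  31  28  29  30  66 161]
```

```bash
python3 -c "
from h import *
print(finish_job())"
```

```text
the job is handed in; nothing more can be done
None
```

Both heads are sorted and released, and the job is handed in. It took about 41 s of the 72 s allowed.

| Head picked up at | Weight felt | Kind | Lane | Force against the stop |
|---|---|---|---|---|
| Right (y about -0.29 m) | about 3.4 N | aluminium core | blue | 2.7 N at contact, 5.1 N just before release |
| Left (y about +0.32 m) | about 6.8 N | steel | red | 3.5 N at contact, 5.4 N just before release |

Each head was set down in front of its lane and slid upright under the lips. For the last few millimetres I lifted each about 0.3–0.4 mm clear of the floor to feel the contact cleanly, then lowered it before letting go.

**Last checks:**
- **Stops:** matching the blocks before and after in the scene image shows no shift for any of the three stops. My first check, on the button colours, disagreed for blue and red because it also caught rail pixels, so I replaced it with this one.
- **Heads:** both stand upright against their stops in the final pictures. I did not measure the contact again after release.
- **Other objects:** the mug and screwdriver show no change. The offcut area shows 0.8% changed pixels, and it looks unmoved.
- **Gripper:** open, clear above the rack and reading no contact force.

I viewed 12 pictures, two past the budget of 10.

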